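# Load a tube on a hand-turned rotator

### The arm

A 6-joint arm with a two-finger parallel gripper is mounted at the origin on the work surface. World frame = base frame: x ahead of the robot, y to its left, z up, the work surface at z = 0. Lengths are in m, angles in degrees, forces in N, time in s.
With the tool pointing down it reaches from about 0.35 to 0.8 m from the base axis. Payload 7.3 kg.
Tool frame: the origin (TCP) lies midway between the tips of the shut fingers; the grasp point (between the pads) lies 19 mm behind it (env.pinch_z is the distance from the TCP to the grasp point, in m); z points along the fingers, y is the direction in which the jaws open and shut (so a half turn about z gives the same grasp; the last joint's range is limited). The gripper opens to 85 mm and grips with 20 to 120 N. Pads are 22 mm wide; open, the fingers measure 114 mm over their backs; the gripper's body (76 mm by 85 mm) begins 54 mm behind the grasp point. The pads swing forward as they close: fully open they stand 13 mm farther back than shut.
Start: joints at [60.161, 19.595, 87.324, -0, 73.075, -8.365], TCP at [0.192, 0.489, 0.231] pointing down, gripper open.
Joint ranges: [-145.02, 145.02], [-44.19, 115.74], [2.07, 154.8], [-57.11, 237.11], [16.16, 152.29], [-177.93, 177.93]. Speed limits (degrees/s): [147.25, 147.25, 180, 180, 180, 180].

### API

Orientations are given as [roll, pitch, yaw] about the fixed x, y, z axes, in that order (R = Rz(yaw) Ry(pitch) Rx(roll)).
In Python, from rig import env gives the robot as it stands. The module is installed in compiled form; this text tells all that it offers.
- The arm moves only by the tool step_arm, never from a script. Its argument "rows" is text: rows parted by semicolons, each of 7 numbers parted by spaces: the opening in per cent of the stroke, from 0 (shut) to 100 (fully open), then the shift along the world's x, y, z in m, then the turn, a rotation vector about the world's x, y, z in rad. A call has exactly 5 rows; each row shifts and turns the commanded pose from where the row before left it; what a row does not reach is not made up. A row lasts 1/10 s, in which the tool goes at most 50 mm and 8.59 degrees, less where a joint would pass 70% of its speed; a pose out of reach is approached as far as the arm can. A call with a gripper value outside its range is refused whole. The fingers move at their own pace and stop on an object; the grip force is fixed at half the most. Time passes only in rows, so rows that do not move let the fingers close, or fill a call up. It gives the time, the measured TCP pose, the force and the opening at its end, in the units of the state.
- env.get_state(): the state, without advancing time (a new reading comes with each control period).
- env.get_image(name): name is "scene" or "top" or "wrist"; returns a dict with "color" (480x640x3 uint8, blue, green, red), "range_z" (480x640 float32, m along the optical axis (not along the pixel's ray), 0 where there is no reading), "fx", "fy", "cx", "cy" (pixels), "rvec" (rotation vector, rad) and "tvec" (3), from world to camera coordinates, as OpenCV has them; the wrist camera has in their place "T_tool_cam" (4x4, takes a point from camera to tool coordinates, whose origin is the TCP and whose axes are the flange's). Camera axes: x right, y down, z forward; pixel columns grow to the right and rows downward; lengths in m; the calibration is good to about 2 mm. A picture is of the moment at which its call begins: read the wrist's pose just before it.
- env.hand_in(): hands the job in, once; it reports no verdict.
The state is a dict: "clock": time; "joint_positions": joint angles; "joint_vel": joint speeds; "effort": joint torques, N m; "tool_pos": TCP position; "eef_rot": TCP orientation; "wrist_force": force on the tool from outside, world axes, zero at the start; "wrist_torque": the same for the moment, N m; "width": opening from 0.0 (shut) to 1.0 (fully open).
Only numpy, scipy, OpenCV 4.12 (cv2) and the standard library are available. Lean on these libraries where they do the work, as an engineer would, in place of code of your own. Each camera call takes 0.05 s, during which the arm holds its last target.

### The job

The rotator's wheel spins freely under a fingertip rubbed along its black rubber-tyred handwheel: turn it until the yellow mark, hidden below at the start, stands at the top, and leave it at rest there. Then draw the cyan-capped tube out of its box by the cap end, which is all that sticks out, set it down on the grey V rest and let go, so that you can take it again by the middle, where the fingers fit between the saddles of the yellow empty cradle, and lower it into that cradle by hand, well centred, before letting go with the mark still at the top. Leave the blue-capped tube and the other things on the bench where they are.

Things in the scene. Friction and masses are not known exactly. Their poses are not given: they have to be found in the camera images.
- rotator: Fixed tube rotator: white base plate 200 x 270 mm; white motor box at its +y end (140 x 65 mm, top 156 mm high, inner face at y = +87 mm); bearing post at y = -70 mm (top 135 mm high). Origin on the bench below the middle of the tube carrier. The wheel's axle runs along its y axis, 118 mm above the bench. Yaw within 0.2 rad of 0.
- wheel (a joint): Angle (rad) of the free wheel (handwheel and tube carrier in one). 0 or any whole turn = yellow mark and empty cradle straight up; it grows as the top of the wheel moves to the rotator's +x. It spins either way without stops, is balanced, and a light drag (0.02 N m) soon stops it when let go. It starts with the mark in the lower half.
- handwheel_hub (a point): Centre of the handwheel, on the axle, 118 mm above the bench, 95 mm from the rotator's origin to its -y; axes as the rotator's. The handwheel is a plain rubber cylinder of 80 mm radius, 30 mm wide along the axle (top of rim 198 mm above the bench), free from above. Press some 5 to 20 N and it follows the fingertip, slipping a little. Blue-capped tubes fixed in the wheel's other cradles stay within 80 mm of the axle.
- mark (a point): Middle of the yellow stripe (12 mm wide) that crosses the handwheel's rim, 80 mm from the axle; it turns with the wheel. The stripe also runs down both flat sides of the handwheel.
- cradle (a point): Axis and middle of a tube lying in the empty cradle; turns with the wheel, 62 mm from the axle (180 mm above the bench on top), in line with the mark. z points away from the axle, y along it. The cradle is two yellow V saddles (walls 40 degrees from upright, mouth 40 mm) at y = -36 to -20 and 20 to 36 mm; the 40 mm between is free for fingers. The cap, either way round, lies outside.
- tube_box: Fixed white box with blue roof, 72 x 168 mm, 76 mm high, origin at the centre of its underside, open to its -x. Two bays at y = -42 and +42 mm, one with the cyan-capped tube, one with the blue: each tube lies on a V runner 26 mm wide, its axis 45 mm above the bench, the roof 27 mm above the axis. The runners stick out 34 mm in front; fingers can straddle them.
- cyan_tube: Rigid tube with cyan screw cap, 117 mm long, body 29 mm across, cap 35 mm across, about 60 g. Origin on its axis at mid-length; its x axis runs from the cap (x = -58.5 to -44.5 mm) to the tip (+58.5 mm, last 12 mm tapered). It starts lying in a bay, x along the box's x, the cap end sticking out to the box's -x; all beyond x = -4 mm is under the roof.
- blue_tube: The same tube with a dark blue cap, lying the same way in the other bay, 84 mm away; leave it there.
- bench_rest: Fixed grey V rest on a blue foot plate (100 x 75 x 6 mm), origin at the centre of its underside, on the bench. The V runs along its x axis, is 66 mm long and 26 mm wide, with 45-degree walls, so it carries the tube's body between cap and tip; fingers can straddle it anywhere.
- rest_axis (a point): Middle of the axis of a tube lying in the rest: 45 mm above the bench, over the rest's origin. Either end of the tube may point along the rest's x.
- beaker: Bystander: glass beaker, 76 mm across, 95 mm high, origin under its centre.
- flask: Bystander: amber conical flask, 84 mm across, 118 mm high, origin under its centre.
- reagent: Bystander: white bottle with a red cap, 60 mm across, 140 mm high, origin under its centre.
- dish: Bystander: white dish, 90 mm across, 15 mm high, origin under its centre.
- pipette: Bystander: white and blue pipette lying on the bench, about 230 mm long along its x, 26 mm high, origin under its middle.
- timer: Bystander: white timer, 60 x 80 x 22 mm, origin under its centre.
Mind the look-alikes: they are no part of the job. Several things look just like the bench_rest: the one meant starts farthest to the robot's left.

How it is judged (in metres and radians):
On the way, in this order (a step that is already met when the one before it is completed fails the run):
1. the yellow mark stands at the top of the wheel, at rest and with the fingers off it (angle between cradle's own z axis and vertical below 0.15 rad and velocity of joint wheel between -0.05 and 0.05 rad/s and contact force between the fingers and rotator below 0.1 N), for 0.3 s.
2. the cyan-capped tube lies in the V rest, let go (distance between cyan_tube and rest_axis below 0.015 m and angle between the x axis of cyan_tube and the x axis of bench_rest, either way round below 0.1 rad and linear speed of cyan_tube below 0.02 m/s and contact force between the fingers and cyan_tube below 0.1 N), for 0.2 s.
3. the tube has been lowered into the cradle by hand, the fingers still on it (distance between cyan_tube and cradle below 0.016 m and z of cyan_tube in the frame of cradle below 0.01 m and contact force between the fingers and cyan_tube above 0.3 N), for 0.05 s.
At the end, for the whole second after the job is handed in: The mark (and so the cradle) is within 0.15 rad of the top and the wheel is at rest; the cyan-capped tube lies still in both saddles of the cradle, its middle within 13 mm of the cradle's middle (4 mm in height, 5 mm sideways), in line with it within 0.08 rad, and released (angle between cradle's own z axis and vertical below 0.15 rad and velocity of joint wheel between -0.05 and 0.05 rad/s and distance between cyan_tube and cradle below 0.013 m and z of cyan_tube in the frame of cradle between -0.004 and 0.004 m and x of cyan_tube in the frame of cradle between -0.005 and 0.005 m and angle between the x axis of cyan_tube and the y axis of cradle, either way round below 0.08 rad and linear speed of cyan_tube below 0.02 m/s); the robot touches nothing.
It fails at once if the blue-capped tube is pulled or knocked more than 25 mm (distance of blue_tube from where it was at the start of the episode above 0.025 m).
It fails at once if a bystander is knocked more than 30 mm from its place (distance of any of beaker, flask, reagent, dish, pipette, timer from where it was at the start of the episode above 0.03 m).
It also fails if it takes over 72 s, if anything falls off the work surface, if the arm or the gripper's body presses on something with over 40 N, if the wrist force passes 120 N, or if a joint passes its speed limit or range.

## Working session

There is one attempt and no reset: what is moved stays moved. The work goes in short steps, Python scripts to look and compute and a tool call to move; the robot and the scene stay as the last step left them, time stands still between calls to the robot, and variables do not carry over. Pictures are saved under pics/ and viewed, and the job is handed in when it is done.

Besides the shell and the picture viewer there is one more tool, called after "Call:" as name(argument=value, ...) on one line, values as JSON. step_arm: Moves the arm, as the interface text tells. Its arguments: {"type":"object","properties":{"rows":{"type":"string"}},"required":["rows"]}

```bash
mkdir -p pics; ls; cat > h.py <<'E'
from rig import env
import numpy as np, cv2
def grab(n,f):
    s=env.get_state(); im=env.get_image(n); cv2.imwrite('pics/'+f,im['color']); np.savez('pics/'+f+'.npz',s_pos=s['tool_pos'],s_rot=s['eef_rot'],**im); return im
E
python3 - <<'E'
from h import *
print(env.get_state())
for n in ['scene','top','wrist']:
    im=grab(n,n+'1.png'); print(n,{k:v for k,v in im.items() if k not in('color','range_z')})
E
```

```text
pics
{'clock': 0.0, 'joint_positions': array([ 6.01614197e+01,  1.96346840e+01,  8.73783102e+01,  7.88067630e-05,
        7.30753715e+01, -8.36435676e+00]), 'joint_vel': array([0.04575893, 0.11075458, 0.05560877, 0.0541367 , 0.02949776,
       0.02854009]), 'effort': array([-1.28898730e-03, -4.33688915e+01, -2.45998943e+01, -5.09504789e-04,
        7.94961699e-03,  1.49795176e-05]), 'tool_pos': array([0.19195738, 0.48820447, 0.23063526]), 'eef_rot': array([-1.79912585e+02, -1.29289002e-02,  1.58525744e+02]), 'wrist_force': array([ 0.90965057, -0.233742  ,  0.49840522]), 'wrist_torque': array([-0.04627743, -0.01030503, -0.00078314]), 'width': 1.001273475600675}
scene {'fx': 471.8462929451652, 'fy': 471.8462929451652, 'cx': 326.8302563134689, 'cy': 241.45857259239864, 'rvec': array([ 1.41688434,  2.00276863, -0.97826674]), 'tvec': array([ 0.25304765, -0.2036949 ,  1.44118671])}
top {'fx': 456.52264546598985, 'fy': 456.52264546598985, 'cx': 320.496888967169, 'cy': 231.08977166631112, 'rvec': array([ 2.14674604, -2.11567944,  0.18829927]), 'tvec': array([-0.07875203,  0.54779338,  0.99372153])}
wrist {'fx': 416.67598950282445, 'fy': 416.67598950282445, 'cx': 320.3026198991006, 'cy': 240.57071828282554, 'T_tool_cam': array([[ 8.16297860e-04, -9.55553997e-01, -2.94815014e-01,
         7.43229754e-02],
       [ 9.99999657e-01,  7.38832240e-04,  3.74144720e-04,
         7.94078459e-04],
       [-1.39696646e-04, -2.94815218e-01,  9.55554273e-01,
        -1.43654405e-01],
       [ 0.00000000e+00,  0.00000000e+00,  0.00000000e+00,
         1.00000000e+00]])}
```

View pics/scene1.png

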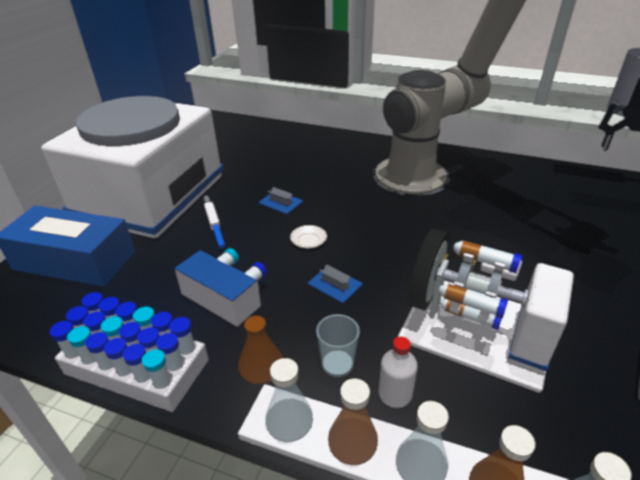

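View pics/top1.png

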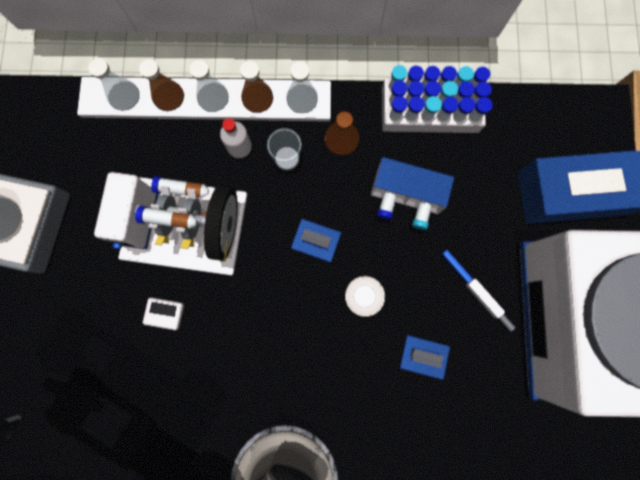

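View pics/wrist1.png

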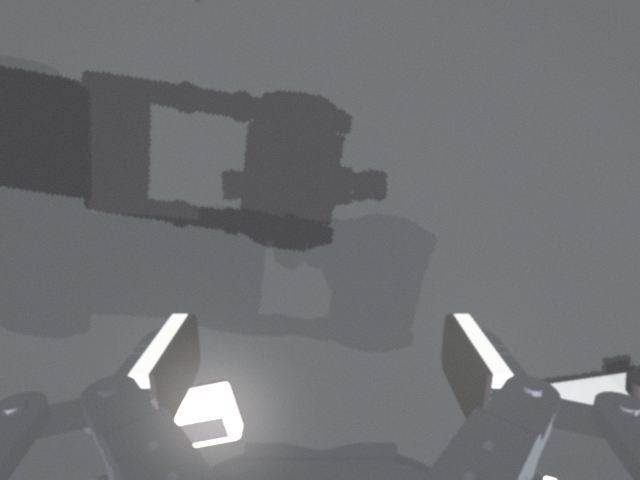

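The scene view shows the wheel at (430,275), the box at (220,285) and two V rests at (280,200) and (335,282). In the top view image-up is +x and image-left is +y. That puts the rest at (316,240) farthest left, the cyan cap at (423,215), the blue cap at (388,205), and the yellow saddles at (160,240) and (187,243) on the -x side of the wheel. Next I'll build point clouds.

```bash
cat >> h.py <<'E'
from scipy.spatial.transform import Rotation as Rn
def load(f):
    return np.load('pics/'+f+'.npz')
def pose(d):
    # cam->world R,t
    if 'rvec' in d:
        R=cv2.Rodrigues(d['rvec'])[0]; return R.T,-R.T@d['tvec']
    Rt=Rn.from_euler('xyz',d['s_rot'],degrees=True).as_matrix(); T=d['T_tool_cam']
    return Rt@T[:3,:3], Rt@T[:3,3]+d['s_pos']
def cloud(d):
    R,t=pose(d); z=d['range_z'].astype(float); v,u=np.mgrid[:480,:640]
    P=np.stack([(u-d['cx'])/d['fx']*z,(v-d['cy'])/d['fy']*z,z],-1)
    W=P@R.T+t; W[z<=0]=np.nan; return W
def ray(d,u,v):
    R,t=pose(d); r=R@np.array([(u-d['cx'])/d['fx'],(v-d['cy'])/d['fy'],1]); return t,r
def tri(obs):
    A=np.zeros((3,3));b=np.zeros(3)
    for d,u,v in obs:
        t,r=ray(d,u,v); r=r/np.linalg.norm(r); M=np.eye(3)-np.outer(r,r); A+=M;b+=M@t
    p=np.linalg.solve(A,b); res=[np.linalg.norm((np.eye(3)-np.outer(r,r)/(r@r))@(p-t)) for t,r in (ray(*o) for o in obs)]
    return p,res
E
python3 - <<'E'
from h import *
np.set_printoptions(precision=4,suppress=True)
for f in ['top1.png','scene1.png']:
    d=load(f); W=cloud(d); c=cv2.cvtColor(d['color'],cv2.COLOR_BGR2HSV); H,S,V=[c[...,i].astype(int) for i in range(3)]
    def seg(name,m):
        m=m.astype(np.uint8); n,l,st,ce=cv2.connectedComponentsWithStats(m)
        for i in range(1,n):
            if st[i,4]>25:
                P=W[l==i]; P=P[~np.isnan(P[:,0])]
                if len(P)==0: continue
                print(f,name,st[i],ce[i].round(1),'med',np.median(P,0),'lo',np.percentile(P,3,axis=0),'hi',np.percentile(P,97,axis=0))
    seg('cyan',(abs(H-92)<6)&(S>120)&(V>100))
    seg('yellow',(abs(H-25)<6)&(S>140)&(V>90))
    seg('navy',(abs(H-120)<5)&(S>150)&(V>80))
    seg('plate',(abs(H-108)<8)&(S>120)&(V>60))
E
```

```text
top1.png cyan [392  66  15  13 162] [398.9  72.3] med [ 0.9061 -0.244   0.1139] lo [ 0.8929 -0.258   0.1102] hi [ 0.922  -0.23    0.1174]
top1.png cyan [459  67  15  13 165] [465.7  73.3] med [ 0.9069 -0.3965  0.1134] lo [ 0.8932 -0.4109  0.1095] hi [ 0.9212 -0.3815  0.1167]
top1.png cyan [442  82  16  13 180] [449.8  88. ] med [ 0.8701 -0.3586  0.1137] lo [ 0.8564 -0.3828  0.078 ] hi [ 0.8976 -0.3432  0.1166]
top1.png cyan [426  97  16  15 196] [433.2 103.8] med [ 0.8318 -0.3197  0.1134] lo [ 0.816  -0.3378  0.0737] hi [ 0.8571 -0.3055  0.1168]
top1.png cyan [413 219  15  10  90] [420.2 223.5] med [ 0.5677 -0.2955  0.0584] lo [ 0.5603 -0.3126  0.0498] hi [ 0.5769 -0.2826  0.0645]
top1.png yellow [156 235  12   9  68] [161.3 239.4] med [0.5146 0.2664 0.1186] lo [0.5049 0.2601 0.0902] hi [0.5215 0.2741 0.1255]
top1.png yellow [182 239  11   9  73] [186.8 243. ] med [0.5079 0.212  0.1189] lo [0.4974 0.2053 0.0928] hi [0.5147 0.2199 0.1254]
top1.png navy [ 392   66   65   46 1452] [419.   87.1] med [ 0.8719 -0.2844  0.1136] lo [ 0.8194 -0.3641  0.1056] hi [ 0.9179 -0.2325  0.1172]
top1.
[... 4195 characters left out ...]
149]
scene1.png plate [150 312   7  13  28] [152.2 318.4] med [ 0.8352 -0.298   0.1136] lo [ 0.741  -0.3896  0.0007] hi [ 0.8456 -0.2913  0.117 ]
scene1.png plate [116 315  12   6  27] [122.2 317.2] med [ 0.848  -0.3525  0.1107] lo [ 0.8414 -0.3671  0.1006] hi [ 0.8499 -0.3457  0.1149]
scene1.png plate [118 324   6  11  27] [120.1 328.9] med [ 0.8738 -0.3359  0.114 ] lo [ 0.8566 -0.3482  0.095 ] hi [ 0.8831 -0.3297  0.116 ]
scene1.png plate [ 84 333   8  13  31] [ 86.9 339.3] med [ 0.9116 -0.374   0.1135] lo [ 0.8923 -0.3878  0.094 ] hi [ 0.9206 -0.3681  0.1163]
scene1.png plate [510 353  40  17 121] [529.4 362.5] med [0.6475 0.3496 0.0369] lo [0.616  0.3164 0.0027] hi [0.6518 0.3894 0.0424]
```

```bash
python3 - <<'E'
from h import *
d=load('top1.png');c=cv2.resize(d['color'][150:290,80:480],None,fx=2,fy=2,interpolation=cv2.INTER_CUBIC);cv2.imwrite('pics/z1.png',c)
d=load('scene1.png');c=cv2.resize(d['color'][210:400,380:600],None,fx=3,fy=3,interpolation=cv2.INTER_CUBIC);cv2.imwrite('pics/z2.png',c)
E
```

```text
(no output)
```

View pics/z1.png

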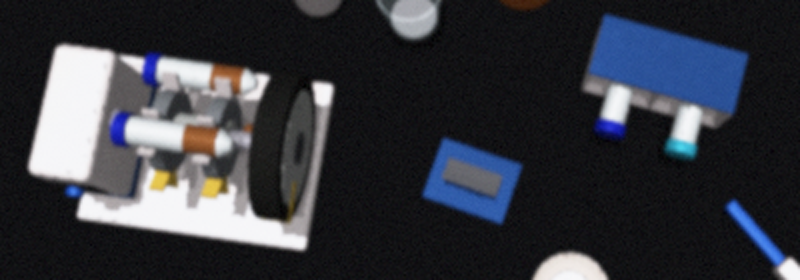

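View pics/z2.png

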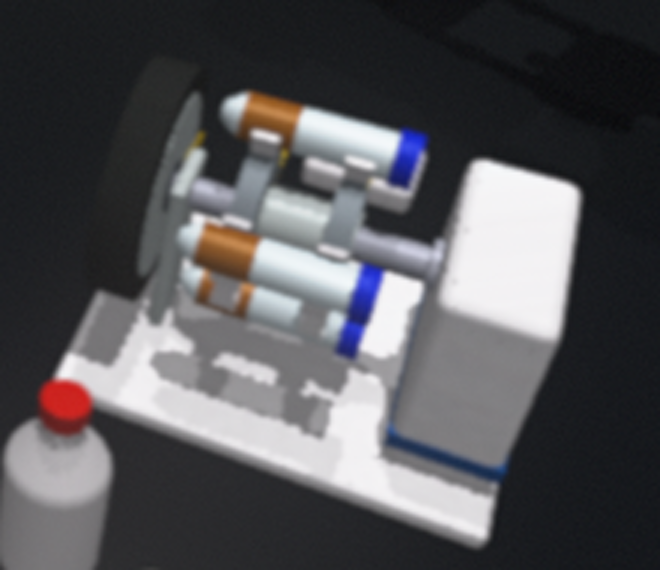

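The zoom shows the empty yellow cradle on the -x side a bit below the axle. Tubes fill the other cradles, one of them near the top. Now I'll fit the poses of the rotator, box and rest.

```bash
cat > fit.py <<'E'
from h import *
np.set_printoptions(precision=4,suppress=True)
dT=load('top1.png');dS=load('scene1.png');WT=cloud(dT);WS=cloud(dS)
A=np.concatenate([WT.reshape(-1,3),WS.reshape(-1,3)]);C=np.concatenate([dT['color'].reshape(-1,3),dS['color'].reshape(-1,3)]).astype(int)
ok=~np.isnan(A[:,0]);A=A[ok];C=C[ok]
def reg(x0,x1,y0,y1,z0,z1): return (A[:,0]>x0)&(A[:,0]<x1)&(A[:,1]>y0)&(A[:,1]<y1)&(A[:,2]>z0)&(A[:,2]<z1)
def rect(P):
    (c,s,a)=cv2.minAreaRect(P[:,:2].astype(np.float32)*1000); return c,s,a
m=reg(.4,.75,.25,.5,.150,.162); P=A[m]; print('motor top',len(P),rect(P),P[:,2].mean())
m=reg(.4,.75,.05,.5,.004,.03)&(C.min(1)>120); print('base',rect(A[m]),np.median(A[m][:,2]))
m=reg(.5,.8,-.4,-.15,.07,.085)&(C[:,0]>C[:,2]*1.5); print('boxroof',rect(A[m]),np.median(A[m][:,2]))
m=reg(.45,.62,-.13,.02,.003,.012)&(C[:,0]>C[:,2]*1.8); print('restplate',rect(A[m]),np.median(A[m][:,2]))
m=reg(.45,.62,-.13,.02,.018,.06); P=A[m]; print('restV',len(P),rect(P),P[:,2].max(),P[:,:2].mean(0))
E
python3 fit.py
```

```text
motor top 4392 ((573.571044921875, 319.57427978515625), (133.4187774658203, 142.18568420410156), 82.01252746582031) 0.15570536195376924
base ((570.1209716796875, 290.92047119140625), (343.71197509765625, 202.85914611816406), 82.79136657714844) 0.014187420093806358
boxroof ((660.625244140625, -280.5075988769531), (172.32066345214844, 75.02174377441406), 75.1466064453125) 0.07612179318831952
restplate ((540.5208129882812, -45.656089782714844), (135.56637573242188, 84.28813171386719), 65.31340026855469) 0.0060903436318159865
restV 638 ((535.4204711914062, -60.27056121826172), (67.76081848144531, 29.38743019104004), 72.88037109375) 0.03952457766504591 [ 0.5345 -0.0589]
```

```bash
cat > fit2.py <<'E'
from fit import *
from scipy.optimize import least_squares
m=reg(.45,.68,.08,.2,.1,.21)&(C.max(1)<90); P=A[m]; print(len(P))
def f(p,P):
    x,y,yaw,=p; d=P[:,:2]-[x,y]; u=d@[np.cos(yaw),np.sin(yaw)]; v=d@[-np.sin(yaw),np.cos(yaw)]; r=np.hypot(u,P[:,2]-.118)
    # cylinder surface sdf
    a=r-.08; b=abs(v)-.015
    return np.where((a>0)|(b>0),np.hypot(np.maximum(a,0),np.maximum(b,0)),np.maximum(a,b))
for i in range(4):
    s=least_squares(f,[.56,.14,-.14],args=(P,),loss='soft_l1',f_scale=.002); r=f(s.x,P); print(s.x,np.degrees(s.x[2]),len(P),np.abs(r).mean()); P=P[abs(r)<.008]
hub=s.x[:2];yaw=s.x[2]
ro=hub+.095*np.array([-np.sin(yaw),np.cos(yaw)]); print('rot origin',ro)
# local coords
def loc(P): d=P[:,:2]-ro; return np.c_[d@[np.cos(yaw),np.sin(yaw)],d@[-np.sin(yaw),np.cos(yaw)],P[:,2]]
m=reg(.4,.75,.25,.5,.150,.162);L=loc(A[m]);print('motor', np.percentile(L,[1,99],axis=0))
m=reg(.4,.75,.0,.5,.008,.025)&(C.min(1)>120);L=loc(A[m]);print('base', np.percentile(L,[1,99],axis=0))
hsv=cv2.cvtColor(C.astype(np.uint8)[None],cv2.COLOR_BGR2HSV)[0].astype(int)
m=reg(.4,.7,.0,.35,.05,.21)&(abs(hsv[:,0]-25)<8)&(hsv[:,1]>100)&(hsv[:,2]>50);L=loc(A[m])
a=np.degrees(np.arctan2(L[:,0],L[:,2]-.118)); r=np.hypot(L[:,0],L[:,2]-.118)
for lo,hi in [(-.12,-.105),(-.105,-.075),(-.04,-.016),(.016,.04)]:
    k=(L[:,1]>lo)&(L[:,1]<hi); print(lo,k.sum(),np.median(a[k]) if k.any() else '',np.percentile(a[k],[5,95]) if k.any() else '',np.median(r[k]) if k.any() else '')
m=reg(.4,.7,.0,.35,.10,.21)&(hsv[:,0]<20)&(hsv[:,1]>120);L=loc(A[m]);a=np.degrees(np.arctan2(L[:,0],L[:,2]-.118)); print('orange hist',np.histogram(a,bins=range(-180,181,15)))
m=reg(.4,.7,.0,.38,.10,.21)&(abs(hsv[:,0]-120)<6)&(hsv[:,1]>120);L=loc(A[m]);a=np.degrees(np.arctan2(L[:,0],L[:,2]-.118)); print('blue hist',np.histogram(a,bins=range(-180,181,15))[0],np.median(L,0),)
E
python3 fit2.py
```

```text
motor top 4392 ((573.571044921875, 319.57427978515625), (133.4187774658203, 142.18568420410156), 82.01252746582031) 0.15570536195376924
base ((570.1209716796875, 290.92047119140625), (343.71197509765625, 202.85914611816406), 82.79136657714844) 0.014187420093806358
boxroof ((660.625244140625, -280.5075988769531), (172.32066345214844, 75.02174377441406), 75.1466064453125) 0.07612179318831952
restplate ((540.5208129882812, -45.656089782714844), (135.56637573242188, 84.28813171386719), 65.31340026855469) 0.0060903436318159865
restV 638 ((535.4204711914062, -60.27056121826172), (67.76081848144531, 29.38743019104004), 72.88037109375) 0.03952457766504591 [ 0.5345 -0.0589]
3474
[ 0.5503  0.1408 -0.1167] -6.688883250379779 3474 0.0032907025798387985
[ 0.5503  0.1403 -0.122 ] -6.99079713432061 3274 0.0009175896600626863
[ 0.5503  0.1403 -0.122 ] -6.99079713432061 3274 0.0009175896600626863
[ 0.5503  0.1403 -0.122 ] -6.99079713432061 3274 0.0009175896600626863
rot origin [0.5618 0.2346]
motor [[-0.0659  0.022   0.1503]
 [ 0.0691  0.1504  0.1604]]
base [[-0.0981 -0.1127  0.0091]
 [ 0.1009  0.15    0.018 ]]
-0.12 37 -99.97172076663985 [-112.6341  -94.5051] 0.05952423872124652
-0.105 6 -100.83784466762238 [-104.9939  -98.9899] 0.07156704961105945
-0.04 94 -88.36603562078551 [-116.6293  -82.3364] 0.053426529389382145
0.016 87 -88.66810912663554 [-117.8821  -80.007 ] 0.05216806323279365
orange hist (array([  0,   0,   0,   0,   0,   0,   0,   0,   0,   0,  73, 298,   7,
         0,   0,   0, 285,  49,   0,   0,   0,   0,   0,   0]), array([-180, -165, -150, -135, -120, -105,  -90,  -75,  -60,  -45,  -30,
        -15,    0,   15,   30,   45,   60,   75,   90,  105,  120,  135,
        150,  165,  180]))
blue hist [  0   0   0   0   0   0   0   0   0   0  48 141  48   0   0  23 171  39
   0   1   0   0   0   0] [0.0035 0.0519 0.1726]
```

Rotator: yaw is about -7°, with the hub at (0.550, 0.140). The mark stands at about -100°, so the wheel needs about +100°. I'll move above the handwheel with the gripper shut.

Call:
step_arm(rows="0 0.031 -0.034 0.008 0 0 0.127;0 0.031 -0.034 0.008 0 0 0.126;0 0.031 -0.034 0.008 0 0 0;0 0.031 -0.034 0.008 0 0 0;0 0.031 -0.034 0.008 0 0 0")

```text
clock: 0.65
tool_pos: [0.348, 0.317, 0.2715]
eef_rot: [-180.0, -0.0, 173.0]
wrist_force: [0.8, 0.8, -0.6]
width: 0.145
```

Call:
step_arm(rows="0 0.031 -0.034 0 0 0 0;0 0.031 -0.034 0 0 0 0;0 0.031 -0.034 0 0 0 0;0 0.031 -0.034 -0.01 0 0 0;0 0.034 -0.036 -0.02 0 0 0")

```text
clock: 1.15
tool_pos: [0.5047, 0.1473, 0.2434]
eef_rot: [179.9, 0.2, 173.0]
wrist_force: [0.5, 0.7, 0.4]
width: -0.003
```

Call:
step_arm(rows="0 0 0 -0.02 0 0 0;0 0 0 -0.01 0 0 0;0 0 0 0 0 0 0;0 0 0 0 0 0 0;0 0 0 0 0 0 0")

```text
clock: 1.65
tool_pos: [0.5031, 0.1498, 0.2138]
eef_rot: [180.0, 0.1, 173.1]
wrist_force: [-0.4, 0.3, 0.0]
width: 0.002
```

```bash
python3 - <<'E'
from h import *
s=env.get_state();print(s['clock'],s['tool_pos'],s['eef_rot'],s['wrist_force'],s['width'])
grab('wrist','wrist2.png');grab('scene','scene2.png')
E
```

```text
1.65 [0.50312936 0.14977028 0.21384023] [1.79959539e+02 1.17533334e-01 1.73109398e+02] [-0.36834025  0.28346774  0.00281238] 0.001990733293066462
```

View pics/wrist2.png

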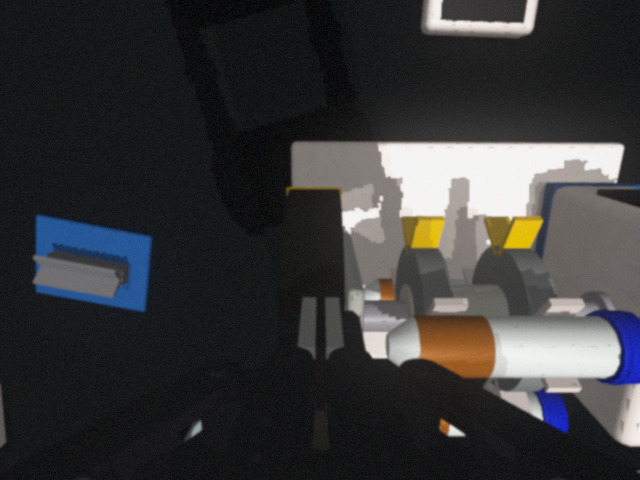

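The wrist view shows the yellow stripe at the far edge of the rim (315,190), the saddles at (423,232) and (515,235), and the shut fingers over the black wheel. I'll descend onto the rim.

Call:
step_arm(rows="0 0.0025 -0.004 -0.015 0 0 0;0 0 0 -0.008 0 0 0;0 0 0 -0.002 0 0 0;0 0 0 -0.001 0 0 0;0 0 0 0 0 0 0")

```text
clock: 2.25
tool_pos: [0.5047, 0.1451, 0.1879]
eef_rot: [-180.0, -0.0, 173.0]
wrist_force: [-5.7, -1.4, 9.0]
width: 0.003
```

Call:
step_arm(rows="0 0.005 -0.0006 0.0018 0 0 0;0 0.009 -0.0011 0.003 0 0 0;0 0.009 -0.0011 0.0022 0 0 0;0 0.009 -0.0011 0.0013 0 0 0;0 0.009 -0.0011 0.0003 0 0 0")

```text
clock: 2.75
tool_pos: [0.548, 0.1397, 0.1979]
eef_rot: [180.0, 0.3, 173.0]
wrist_force: [-0.3, -1.8, 9.8]
width: 0.005
```

Call:
step_arm(rows="0 0.009 -0.0011 -0.0002 0 0 0;0 0.009 -0.0011 -0.0004 0 0 0;0 0.009 -0.0011 -0.0014 0 0 0;0 0.009 -0.0011 -0.0023 0 0 0;0 0.006 -0.0007 -0.0022 0 0 0")

```text
clock: 3.25
tool_pos: [0.5905, 0.1346, 0.1907]
eef_rot: [180.0, 0.3, 173.0]
wrist_force: [1.8, -1.0, 4.6]
width: 0.006
```

Call:
step_arm(rows="0 0 0 0 0 0 0;0 0 0 0.015 0 0 0;0 0 0 0.015 0 0 0;0 0 0 0 0 0 0;0 0 0 0 0 0 0")

```text
clock: 3.75
tool_pos: [0.5884, 0.135, 0.2187]
eef_rot: [180.0, 0.0, 173.0]
wrist_force: [0.3, -0.3, -1.0]
width: -0.001
```

```bash
python3 - <<'E'
from h import *
s=env.get_state();print(s['clock'],s['tool_pos'],s['eef_rot'],s['wrist_force'],s['width'])
grab('wrist','wrist3.png');grab('scene','scene3.png');grab('top','top3.png')
E
```

```text
3.75 [0.58840792 0.1349789  0.21865236] [1.79987373e+02 1.71777905e-02 1.73031375e+02] [ 0.34477473 -0.26110857 -0.9709253 ] -0.0005796236707081379
```

View pics/wrist3.png

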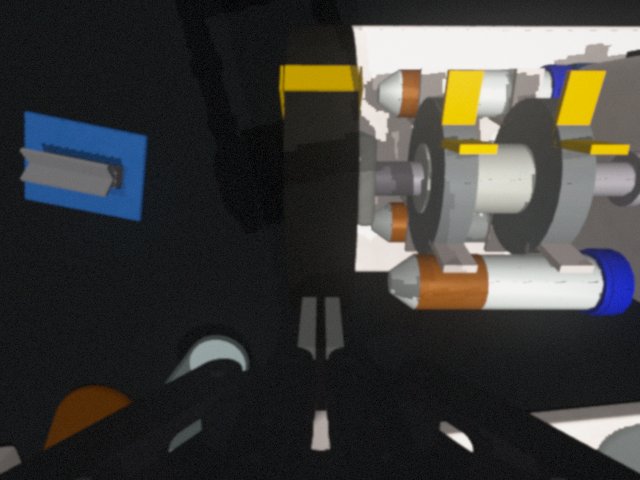

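The yellow stripe now shows on the rim at (320,80). I'll measure the wheel angle from it.

```bash
cat > ang.py <<'E'
from h import *
import sys
hub=np.array([.5503,.1403]);yaw=-.122
def ang(f):
    d=load(f);W=cloud(d);h=cv2.cvtColor(d['color'],cv2.COLOR_BGR2HSV).astype(int)
    m=(abs(h[...,0]-25)<8)&(h[...,1]>110)&(h[...,2]>60)&~np.isnan(W[...,0])
    P=W[m];D=P[:,:2]-hub;u=D@[np.cos(yaw),np.sin(yaw)];v=D@[-np.sin(yaw),np.cos(yaw)];r=np.hypot(u,P[:,2]-.118);a=np.degrees(np.arctan2(u,P[:,2]-.118))
    k=(abs(v)<.014)&(r>.074)&(r<.086); print(f,'rim n',k.sum(), 'med',np.median(a[k]) if k.any() else None,'rng',np.percentile(a[k],[3,97]) if k.any() else None,'r',np.median(r[k]) if k.any() else None)
    k=(v>.05)&(v<.14)&(r>.03)&(r<.09)
    if k.any(): print('  saddles n',k.sum(),'med',np.median(a[k]),'rng',np.percentile(a[k],[3,97]))
for f in sys.argv[1:]: ang(f)
E
python3 ang.py wrist3.png top3.png
```

```text
wrist3.png rim n 1934 med -37.1696606505629 rng [-43.02130173 -33.12725426] r 0.08086968500541268
  saddles n 5439 med -47.718353919305656 rng [-55.02079644 -17.37717263]
top3.png rim n 59 med -38.323963898537826 rng [-44.56787483 -32.12966094] r 0.08002590273774637
```

Call:
step_arm(rows="0 -0.035 0.0046 0 0 0 0;0 -0.03 0.004 0 0 0 0;0 0 0 -0.015 0 0 0;0 0 0 -0.009 0 0 0;0 0 0 0 0 0 0")

```text
clock: 4.4
tool_pos: [0.5235, 0.1434, 0.1953]
eef_rot: [180.0, 0.0, 173.0]
wrist_force: [-2.1, -1.0, 7.5]
width: 0.002
```

Call:
step_arm(rows="0 0.006 -0.0007 0.001 0 0 0;0 0.011 -0.0013 0.0006 0 0 0;0 0.012 -0.0015 0 0 0 0;0 0.011 -0.0013 0 0 0 0;0 0.008 -0.001 -0.0006 0 0 0")

```text
clock: 4.9
tool_pos: [0.5735, 0.1372, 0.1963]
eef_rot: [180.0, 0.2, 173.0]
wrist_force: [0.6, -0.2, 4.0]
width: 0.0
```

Call:
step_arm(rows="0 0.0045 -0.0005 -0.0006 0 0 0;0 0 0 0 0 0 0;0 0 0 0 0 0 0;0 0 0 0.02 0 0 0;0 0.01 -0.001 0.02 0 0 0")

```text
clock: 5.4
tool_pos: [0.585, 0.1361, 0.2343]
eef_rot: [-180.0, -0.2, 173.0]
wrist_force: [0.7, -0.0, 0.8]
width: 0.002
```

```bash
python3 - <<'E'
from h import *
s=env.get_state();print(s['clock'],s['tool_pos'],s['eef_rot'],s['wrist_force'],s['width'])
grab('wrist','wrist4.png');grab('top','top4.png')
E
python3 ang.py wrist4.png top4.png
```

```text
5.4 [0.58501106 0.13610089 0.23427722] [-179.96527534   -0.21355891  173.02911472] [ 0.67332583 -0.0315947   0.8299036 ] 0.0020988989275439597
wrist4.png rim n 1866 med 1.8268614964859191 rng [-2.35340961  6.66575982] r 0.08184961400554715
  saddles n 5663 med 9.767217586306009 rng [-17.30944709  20.8031306 ]
top4.png rim n 114 med 1.6898268256450897 rng [-3.32265724  7.54902782] r 0.0800289818427052
  saddles n 100 med 14.944056966111926 rng [-8.43718355 21.63112302]
```

View pics/wrist4.png

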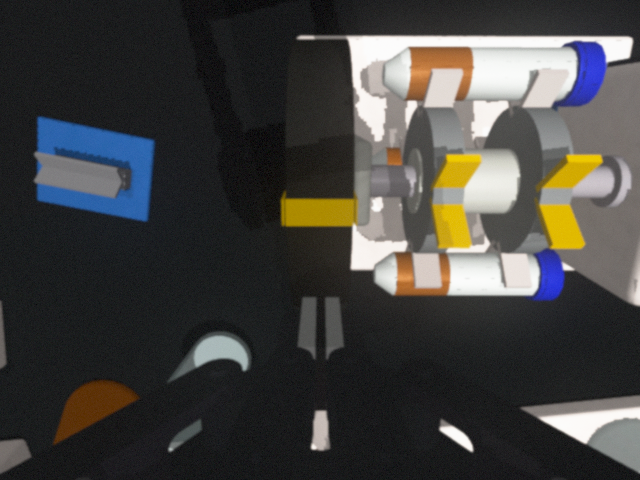

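The mark is about 2° past the top (rim stripe at (320,210)), well inside the tolerance. Next I'll measure the empty cradle and go over to the box.

```bash
cat > crad.py <<'E'
from h import *
import sys
np.set_printoptions(precision=4,suppress=True)
hub=np.array([.5503,.1403]);yaw=-.122
for f in sys.argv[1:]:
    d=load(f);W=cloud(d);h=cv2.cvtColor(d['color'],cv2.COLOR_BGR2HSV).astype(int)
    m=(abs(h[...,0]-25)<8)&(h[...,1]>110)&(h[...,2]>60)&~np.isnan(W[...,0])
    P=W[m];D=P[:,:2]-hub;L=np.c_[D@[np.cos(yaw),np.sin(yaw)],D@[-np.sin(yaw),np.cos(yaw)]-.095,P[:,2]]
    for lo,hi in[(-.05,-.0),(0,.05)]:
        k=(L[:,1]>lo)&(L[:,1]<hi)&(L[:,2]>.14);Q=L[k]
        if len(Q)<20: continue
        print(f,len(Q),'pct',np.percentile(Q,[2,98],axis=0).round(4).tolist())
        # V plane fits: left and right walls
        for s in(-1,1):
            q=Q[(Q[:,0]-.002)*s>.004]
            if len(q)>30:
                c=np.polyfit(q[:,0],q[:,2],1); print('  wall',s,len(q),'slope',c[0],'icpt',c[1])
E
python3 crad.py wrist4.png wrist3.png top4.png
```

```text
wrist4.png 2711 pct [[-0.0202, -0.0359, 0.163], [0.0243, -0.0203, 0.1827]]
  wall -1 1210 slope -1.0769640408638754 icpt 0.1619949691666113
  wall 1 1494 slope 0.9247932429091867 icpt 0.15897052103737205
wrist4.png 2952 pct [[-0.0199, 0.0198, 0.1617], [0.0246, 0.0359, 0.1827]]
  wall -1 1326 slope -1.0921167172543447 icpt 0.16167435487485426
  wall 1 1598 slope 1.0435038635030014 icpt 0.1570521425965279
wrist3.png 2600 pct [[-0.0538, -0.0359, 0.1505], [-0.0191, -0.0202, 0.1817]]
  wall -1 2600 slope 0.6667724986728545 icpt 0.18382326758118336
wrist3.png 2835 pct [[-0.0538, 0.0198, 0.1501], [-0.0194, 0.036, 0.1817]]
  wall -1 2835 slope 0.6615539118402807 icpt 0.18350282997958867
top4.png 100 pct [[-0.0078, 0.0198, 0.1636], [0.0239, 0.0363, 0.1824]]
  wall 1 87 slope 0.9543061441068813 icpt 0.15836402861000862
```

Call:
step_arm(rows="0 -0.002 -0.043 0.006 0 0 -0.07;0 -0.002 -0.043 0 0 0 -0.07;70 -0.002 -0.043 0 0 0 0;70 -0.002 -0.043 0 0 0 0;70 -0.002 -0.043 0 0 0 0")

```text
clock: 6.0
tool_pos: [0.575, -0.0803, 0.2394]
eef_rot: [180.0, -0.1, 165.0]
wrist_force: [1.2, 0.6, 0.4]
width: 0.504
```

Call:
step_arm(rows="70 -0.002 -0.043 0 0 0 0;70 -0.002 -0.043 -0.01 0 0 0;70 -0.002 -0.043 -0.015 0 0 0;70 -0.002 -0.043 -0.01 0 0 0;70 0 -0.043 0 0 0 0")

```text
clock: 6.5
tool_pos: [0.5662, -0.2948, 0.2024]
eef_rot: [179.9, -0.3, 165.0]
wrist_force: [1.0, 0.0, 0.6]
width: 0.7
```

Call:
step_arm(rows="70 0 0 0 0 0 0;70 0 0 0 0 0 0;70 0 0 0 0 0 0;70 0 0 0 0 0 0;70 0 0 0 0 0 0")

```text
clock: 7.0
tool_pos: [0.5683, -0.2926, 0.2063]
eef_rot: [180.0, 0.0, 165.1]
wrist_force: [0.0, -1.5, 0.6]
width: 0.696
```

```bash
python3 - <<'E'
from h import *
s=env.get_state();print(s['clock'],s['tool_pos'],s['eef_rot'],s['wrist_force'],s['width'])
grab('wrist','wrist5.png');grab('top','top5.png');grab('scene','scene5.png')
E
python3 ang.py top5.png
```

```text
7.0 [ 0.56833566 -0.29261316  0.20630605] [1.79991066e+02 9.91381234e-03 1.65099231e+02] [ 0.04457613 -1.49717461  0.64403851] 0.6960927506004917
top5.png rim n 135 med 2.1105073277289885 rng [-4.20082935  8.65782669] r 0.07996492989237167
  saddles n 298 med 11.370026300571297 rng [-17.90296937  21.47263857]
```

View pics/wrist5.png

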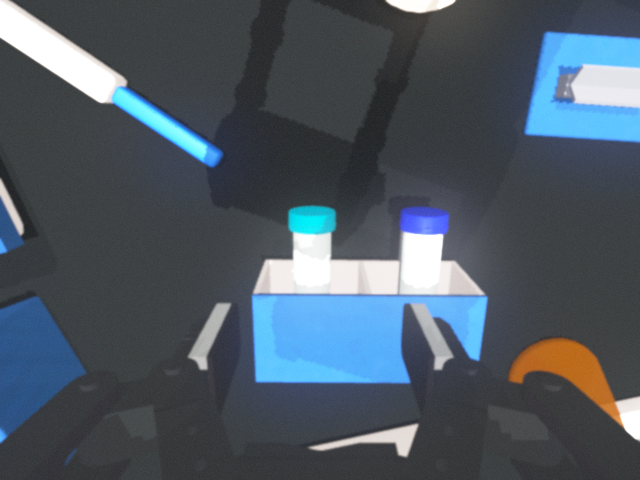

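The wrist view shows the cyan cap at (312,218) with its body running down to (312,280), the blue cap at (424,220), and the box edges parallel to the image. I'll fit the tube axis and the rest from here.

```bash
python3 - <<'E'
from h import *
np.set_printoptions(precision=4,suppress=True)
bx=np.array([.6606,-.2805]);by=np.radians(-15)
d=load('wrist5.png');W=cloud(d);c=d['color'].astype(int);h=cv2.cvtColor(d['color'],cv2.COLOR_BGR2HSV).astype(int)
cap=(abs(h[...,0]-90)<8)&(h[...,1]>100)&(h[...,2]>60);cap[:150]=0
P=W[cap];P=P[~np.isnan(P[:,0])]
ez=np.array([np.cos(by),np.sin(by)]);ey=np.array([-np.sin(by),np.cos(by)])
def L(P): D=P[:,:2]-bx; return np.c_[D@ez,D@ey,P[:,2]]
q=L(P);print('cap',len(q),np.percentile(q,[2,50,98],axis=0))
v,u=np.mgrid[:480,:640]
b=(u>285)&(u<340)&(v>235)&(v<285)&(c.min(-1)>90);q=L(W[b]);q=q[~np.isnan(q[:,0])]
from scipy.optimize import least_squares
def f(p):
    a,s,z0,sz=p; return np.hypot((q[:,1]-a-s*(q[:,0]+.06))*np.cos(s),q[:,2]-z0-sz*(q[:,0]+.06))-.0145
k=(q[:,2]>.045);q=q[k];r=least_squares(f,[-.042,0,.045,0],loss='soft_l1',f_scale=.001);print('body axis y,slope,z,slope',r.x,abs(r.fun).mean(),len(q), np.percentile(q,[2,98],axis=0))
roof=(h[...,0]>98)&(h[...,0]<112)&(h[...,1]>120)&(v>285)&(W[...,2]>.07)&(W[...,2]<.085);q2=L(W[roof]);print('roof',np.percentile(q2,[1,99],axis=0))
# edge slope front of roof
fr=[];
for y0 in np.arange(-.075,.08,.01):
    kk=abs(q2[:,1]-y0)<.005
    if kk.sum()>50: fr.append((y0,np.percentile(q2[kk,0],2)))
fr=np.array(fr);print('front edge slope deg',np.degrees(np.polyfit(fr[:,0],fr[:,1],1)[0]),fr[:,1].mean())
# triangulate cap centroid across views
def cent(f,box):
    d=load(f);h=cv2.cvtColor(d['color'],cv2.COLOR_BGR2HSV).astype(int);m=(abs(h[...,0]-91)<8)&(h[...,1]>100)&(h[...,2]>60);M=np.zeros_like(m);x0,x1,y0,y1=box;M[y0:y1,x0:x1]=1;vv,uu=np.nonzero(m&M);return d,uu.mean(),vv.mean()
o=[cent('top1.png',(405,440,205,235)),cent('wrist5.png',(280,345,195,240)),cent('scene1.png',(220,242,243,266))]
print(tri(o),tri(o[:2]))
E
```

```text
cap 1406 [[-0.1311 -0.131   0.0004]
 [-0.0862 -0.0421  0.0569]
 [-0.0704 -0.0238  0.064 ]]
body axis y,slope,z,slope [-0.0412 -0.0068  0.0458 -0.0026] 0.00044450979796663656 1796 [[-0.0733 -0.0545  0.05  ]
 [-0.0357 -0.0275  0.0612]]
roof [[-0.0347 -0.2762  0.0723]
 [ 0.0633  0.0826  0.0818]]
front edge slope deg 0.03293679906332221 -0.034370699871019005
(array([ 0.5671, -0.2963,  0.0526]), [np.float64(0.0013479778619029958), np.float64(0.0021058827967924696), np.float64(0.0034194184441890957)]) (array([ 0.5691, -0.2987,  0.047 ]), [np.float64(0.00010281156148522733), np.float64(0.00010281156148534207)])
```

The axis is at z≈45 mm, as it must be, and the box yaw is -15°. I'll descend to straddle the body just behind the cap.

Call:
step_arm(rows="70 0.011 -0.006 -0.02 0 0 0;70 0.011 -0.006 -0.04 0 0 0;70 0 0 -0.045 0 0 0;70 0 0 -0.045 0 0 0;70 0 0 -0.02 0 0 0")

```text
clock: 7.65
tool_pos: [0.5879, -0.3042, 0.0313]
eef_rot: [179.9, -0.4, 165.0]
wrist_force: [-1.6, -0.4, -0.4]
width: 0.699
```

Call:
step_arm(rows="70 0 0 -0.014 0 0 0;70 0 0 0 0 0 0;70 0 0 0 0 0 0;70 0 0 0 0 0 0;70 0 0 0 0 0 0")

```text
clock: 8.15
tool_pos: [0.5909, -0.3065, 0.0239]
eef_rot: [-179.9, 0.2, 165.0]
wrist_force: [0.2, -0.1, 0.6]
width: 0.696
```

```bash
python3 - <<'E'
from h import *
s=env.get_state();print(s['clock'],s['tool_pos'],s['eef_rot'],s['wrist_force'],s['width'])
grab('wrist','wrist6.png')
E
```

```text
8.15 [ 0.59085523 -0.30645931  0.02388727] [-1.79947998e+02  1.64149137e-01  1.65003006e+02] [ 0.21939883 -0.05328822  0.60380633] 0.6961315183466275
```

View pics/wrist6.png

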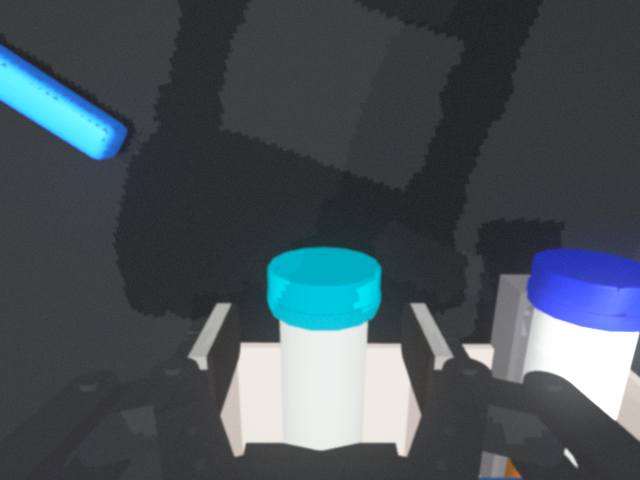

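The tube is centred between the pads, with its axis at x≈323 against the jaw middle at 320. Closing.

Call:
step_arm(rows="0 0 0.001 0 0 0 0;0 0 0 0 0 0 0;0 0 0 0 0 0 0;0 0 0 0 0 0 0;0 0 0 0 0 0 0")

```text
clock: 8.7
tool_pos: [0.59, -0.3053, 0.0226]
eef_rot: [-180.0, 0.0, 165.0]
wrist_force: [-4.0, -0.4, 5.2]
width: 0.321
```

Call:
step_arm(rows="0 -0.005 0.0013 0.001 0 0 0;0 -0.0145 0.0039 0 0 0 0;0 -0.0193 0.0052 0 0 0 0;0 -0.0193 0.0052 0 0 0 0;0 -0.0145 0.0039 0 0 0 0")

```text
clock: 9.2
tool_pos: [0.5162, -0.2848, 0.0227]
eef_rot: [180.0, -0.0, 165.0]
wrist_force: [0.4, -0.0, -0.5]
width: 0.319
```

Call:
step_arm(rows="0 -0.0097 0.0026 0.001 0 0 0;0 -0.0097 0.0026 0.005 0 0 0;0 0 0 0.025 0 0 0;0 0 0 0.04 0 0 0;0 0 0 0.04 0 0 0")

```text
clock: 9.7
tool_pos: [0.4976, -0.2798, 0.1351]
eef_rot: [180.0, -0.1, 165.0]
wrist_force: [2.1, -0.1, 0.1]
width: 0.325
```

Call:
step_arm(rows="0 0 0 0.015 0 0 0;0 0 0 0.002 0 0 0;0 0 0 0 0 0 0;0 0 0 0 0 0 0;0 0 0 0 0 0 0")

```text
clock: 10.2
tool_pos: [0.4974, -0.2797, 0.1495]
eef_rot: [179.9, -0.2, 165.0]
wrist_force: [-0.0, 0.5, 0.1]
width: 0.321
```

```bash
python3 - <<'E'
from h import *
s=env.get_state();print(s['clock'],s['tool_pos'],s['eef_rot'],s['wrist_force'],s['width'])
grab('wrist','wrist7.png');grab('top','top7.png');grab('scene','scene7.png')
E
```

```text
10.2 [ 0.49738262 -0.2797454   0.14951523] [ 1.79930446e+02 -1.55956893e-01  1.65000981e+02] [-0.03976192  0.49716259  0.11649641] 0.32059521634928295
```

View pics/wrist7.png

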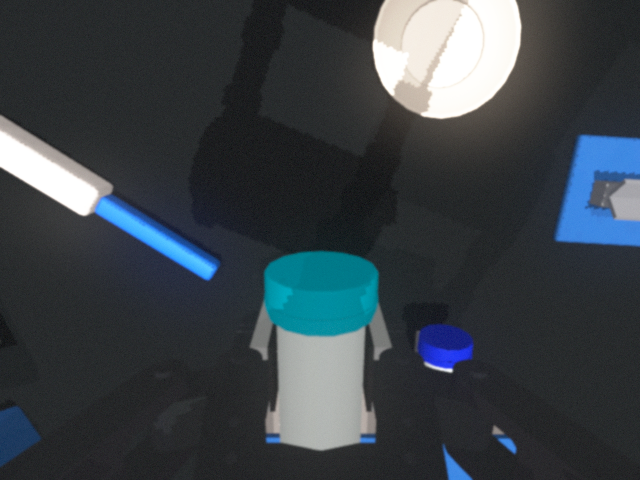

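View pics/scene7.png

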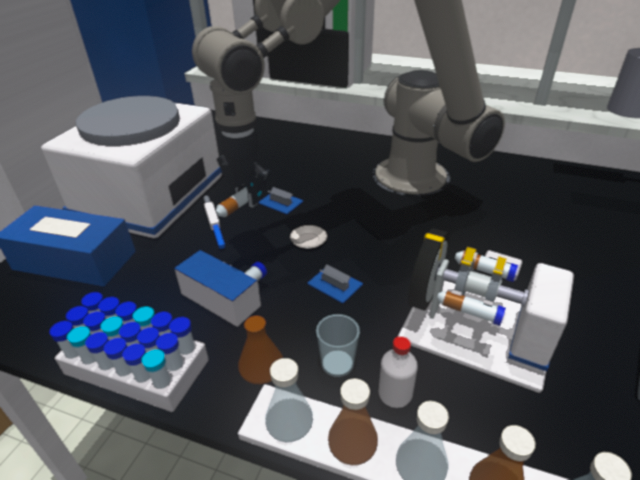

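The tube is held level by the body behind its cap (cap at (321,290)) and the blue tube stayed put. I'll measure the tube in the tool frame, and the rest.

```bash
cat > tubetool.py <<'E'
from h import *
import sys
from scipy.optimize import least_squares
np.set_printoptions(precision=4,suppress=True)
f=sys.argv[1];d=load(f);W=cloud(d)
R=Rn.from_euler('xyz',d['s_rot'],degrees=True).as_matrix();T=(W-d['s_pos'])@R
h=cv2.cvtColor(d['color'],cv2.COLOR_BGR2HSV).astype(int);c=d['color'].astype(int)
near=(abs(T[...,1])<.03)&(abs(T[...,2]+.02)<.035)&(abs(T[...,0])<.1)
cap=near&(abs(h[...,0]-91)<8)&(h[...,1]>100)
q=T[cap];print('cap x',np.percentile(q[:,0],[2,50,98]),'y',np.percentile(q[:,1],[2,98]),'z min',q[:,2].min())
b=near&(h[...,1]<60)&(c.min(-1)>100)&(abs(T[...,1])<.0145);q=T[b];q=q[q[:,2]<-.018]
def fn(p): return np.hypot(q[:,1]-p[0]-p[1]*q[:,0],q[:,2]-p[2]-p[3]*q[:,0])-.0145
r=least_squares(fn,[0,0,-.019,0],loss='soft_l1',f_scale=.001);print('axis y,sl,z,sl',r.x,abs(r.fun).mean(),len(q),'x',np.percentile(q[:,0],[1,99]))
E
python3 tubetool.py wrist7.png
cat > rest.py <<'E'
from h import *
import sys
np.set_printoptions(precision=4,suppress=True)
for f in sys.argv[1:]:
    d=load(f);W=cloud(d)
    k=(W[...,0]>.45)&(W[...,0]<.63)&(W[...,1]>-.14)&(W[...,1]<.03)
    h=cv2.cvtColor(d['color'],cv2.COLOR_BGR2HSV).astype(int);hi=k&(W[...,2]>.015)&(W[...,2]<.06)&(h[...,1]<100)
    P=W[hi]; pl=W[k&(W[...,2]>.002)&(W[...,2]<.012)&(abs(h[...,0]-106)<10)&(h[...,1]>120)]
    if len(P)<50: continue
    print(f,'V',len(P),cv2.minAreaRect(P[:,:2].astype(np.float32)*1000),'zmax',np.percentile(P[:,2],98)); print('  plate',cv2.minAreaRect(pl[:,:2].astype(np.float32)*1000))
    a=np.radians(73);ex=np.array([np.cos(a),np.sin(a)]);ey=np.array([-ex[1],ex[0]]);c=np.array([.5354,-.06])
    D=P[:,:2]-c;print('  V local x',np.percentile(D@ex,[1,99]),'y',np.percentile(D@ey,[1,99]));D=pl[:,:2]-c;print('  plate local x',np.percentile(D@ex,[1,99]),'y',np.percentile(D@ey,[1,99]))
E
python3 rest.py top7.png scene7.png top1.png wrist4.png wrist3.png
```

```text
cap x [0.0152 0.0264 0.0287] y [-0.0148  0.0167] z min -0.042364075812302504
axis y,sl,z,sl [ 0.0008  0.0057 -0.0231 -0.0023] 0.00035888250418506304 9423 x [-0.0287  0.0122]
top7.png V 309 ((534.3115844726562, -59.62288284301758), (65.21355438232422, 26.555381774902344), 70.63387298583984) zmax 0.037613467702032964
  plate ((516.1661376953125, -59.73793029785156), (150.69683837890625, 128.760009765625), 77.42794799804688)
  V local x [-0.032   0.0318] y [-0.0118  0.0143]
  plate local x [-0.0496  0.0492] y [-0.0379  0.039 ]
scene7.png V 344 ((535.4800415039062, -59.32521438598633), (67.7742919921875, 25.720212936401367), 71.1897964477539) zmax 0.0370069450062718
  plate ((532.072021484375, -60.48545837402344), (107.32781982421875, 81.78660583496094), 71.67230987548828)
  V local x [-0.0316  0.0337] y [-0.012  0.013]
  plate local x [-0.0501  0.0511] y [-0.0373  0.0376]
top1.png V 309 ((534.5548706054688, -59.55426788330078), (65.65251159667969, 26.139432907104492), 71.54121398925781) zmax 0.03666673474316377
  plate ((537.6975708007812, -42.29804992675781), (143.72271728515625, 112.0
[... 152 characters left out ...]
2649 ((535.7994995117188, -59.93167495727539), (67.36042022705078, 26.598495483398438), 71.62139892578125) zmax 0.03672113841050208
  plate ((536.23291015625, -61.31031799316406), (103.78944396972656, 77.88092803955078), 71.58055114746094)
  V local x [-0.032   0.0335] y [-0.0129  0.0127]
  plate local x [-0.048   0.0503] y [-0.037   0.0374]
wrist3.png V 2947 ((535.5848388671875, -59.90311050415039), (67.74876403808594, 26.3026123046875), 71.59840393066406) zmax 0.03678372332823334
  plate ((531.0030517578125, -60.163719177246094), (142.99264526367188, 146.1275634765625), 68.2510757446289)
  V local x [-0.0323  0.0335] y [-0.0129  0.0127]
  plate local x [-0.0478  0.0503] y [-0.0371  0.0374]
```

Rest: yaw 71.6°, centre (0.5355, -0.0598). The tube's centre is 30 mm behind the TCP in tool x. Carrying it over and turning by -93.4°.

Call:
step_arm(rows="0 0.004 0.02 0 0 0 -0.14;0 0.004 0.023 0 0 0 -0.148;0 0.004 0.023 0 0 0 -0.148;0 0.004 0.023 0 0 0 -0.148;0 0.004 0.023 0 0 0 -0.148")

```text
clock: 10.85
tool_pos: [0.518, -0.1673, 0.1508]
eef_rot: [-180.0, -0.0, 122.7]
wrist_force: [-0.5, 0.0, -0.3]
width: 0.323
```

Call:
step_arm(rows="0 0.004 0.023 0 0 0 -0.148;0 0.004 0.023 0 0 0 -0.148;0 0.004 0.023 0 0 0 -0.148;0 0.005 0.023 0 0 0 -0.148;0 0.005 0.023 -0.01 0 0 -0.148")

```text
clock: 11.35
tool_pos: [0.5409, -0.0524, 0.1418]
eef_rot: [179.9, 0.0, 80.3]
wrist_force: [0.7, 0.1, -0.6]
width: 0.322
```

Call:
step_arm(rows="0 0.005 0.021 -0.02 0 0 -0.158;0 0 0 -0.02 0 0 0;0 0 0 -0.01 0 0 0;0 0 0 0 0 0 0;0 0 0 0 0 0 0")

```text
clock: 11.85
tool_pos: [0.5453, -0.0327, 0.0915]
eef_rot: [180.0, 0.0, 72.0]
wrist_force: [-0.4, -0.3, -0.7]
width: 0.318
```

```bash
python3 - <<'E'
from h import *
s=env.get_state();print(s['clock'],s['tool_pos'],s['eef_rot'],s['wrist_force'],s['width'])
y=np.radians(s['eef_rot'][2]);ex=np.array([np.cos(y),np.sin(y)]);ey=np.array([np.sin(y),-np.cos(y)])
print('center now',s['tool_pos'][:2]-.0298*ex+.0007*ey)
grab('wrist','wrist8.png')
E
python3 tubetool.py wrist8.png
```

```text
11.85 [ 0.5452945  -0.03273657  0.09146119] [1.79972267e+02 1.64685815e-03 7.20476782e+01] [-0.38796837 -0.33134045 -0.69885509] 0.31783407000743213
center now [ 0.5367753  -0.06130147]
cap x [0.0169 0.0281 0.0303] y [-0.0146  0.0168] z min -0.043145938179032096
axis y,sl,z,sl [ 0.001   0.0038 -0.023  -0.0039] 0.00041392918617101524 9541 x [-0.0271  0.0139]
```

View pics/wrist8.png

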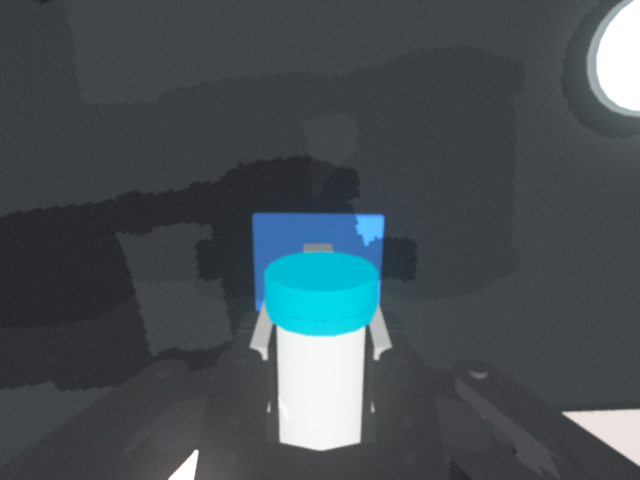

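The tube hangs above the rest, with the V end at (318,247) in line. I'll correct by -2 mm in x and lower it.

Call:
step_arm(rows="0 -0.0018 0 -0.02 0 0 0;0 0 0 -0.025 0 0 0;0 0 0 -0.015 0 0 0;0 0 0 -0.005 0 0 0;0 0 0 0 0 0 0")

```text
clock: 12.4
tool_pos: [0.5434, -0.0326, 0.0264]
eef_rot: [180.0, 0.0, 72.0]
wrist_force: [0.5, 0.2, -1.7]
width: 0.323
```

Call:
step_arm(rows="0 0 0 -0.002 0 0 0;0 0 0 -0.0015 0 0 0;0 0 0 0 0 0 0;0 0 0 0 0 0 0;0 0 0 0 0 0 0")

```text
clock: 12.9
tool_pos: [0.5435, -0.0323, 0.023]
eef_rot: [179.9, -0.0, 72.1]
wrist_force: [0.4, 0.2, 0.4]
width: 0.317
```

Axis is now at about z=0.046. Opening.

Call:
step_arm(rows="0 0 0 -0.0007 0 0 0;0 0 0 0 0 0 0;70 0 0 0 0 0 0;70 0 0 0 0 0 0;70 0 0 0 0 0 0")

```text
clock: 13.4
tool_pos: [0.5431, -0.0322, 0.0218]
eef_rot: [-180.0, 0.0, 72.1]
wrist_force: [-0.6, -0.3, 0.9]
width: 0.697
```

Call:
step_arm(rows="70 0 0 0.015 0 0 0;70 0 0 0.03 0 0 0;70 0 0 0.03 0 0 0;70 0 0 0.02 0 0 0;70 0 0 0 0 0 0")

```text
clock: 13.9
tool_pos: [0.5449, -0.0325, 0.1197]
eef_rot: [179.7, -0.0, 72.1]
wrist_force: [0.9, 0.6, -0.3]
width: 0.701
```

```bash
python3 - <<'E'
from h import *
s=env.get_state();print(s['clock'],s['tool_pos'],s['eef_rot'],s['wrist_force'],s['width'])
grab('wrist','wrist9.png');grab('scene','scene9.png');grab('top','top9.png')
E
sed 's/(abs(T\[...,2\]+.02)<.035)/(W[...,2]>.03)\&(W[...,2]<.075)/; s/q=q\[q\[:,2\]<-.018\]/q=q[W[b][:,2]>.045]/; s/,-.019,0\]/,.075,0]/; s/abs(T\[...,0\])<.1)/abs(T[...,0])<.13)/' tubetool.py > tuberest.py; python3 tuberest.py wrist9.png; python3 ang.py top9.png
```

```text
13.9 [ 0.54489329 -0.03252535  0.11969565] [ 1.79671768e+02 -3.43679041e-02  7.20737827e+01] [ 0.85921218  0.64129081 -0.29158244] 0.700749956979259
cap x [0.0167 0.0258 0.03  ] y [-0.0164  0.0159] z min 0.05453351744019121
axis y,sl,z,sl [-0.0004  0.0093  0.0739 -0.011 ] 0.0005153079985171171 5050 x [-0.0825  0.0143]
top9.png rim n 133 med 2.0346209429046844 rng [-4.044139    8.72335707] r 0.08008639379322265
  saddles n 298 med 11.395246203662401 rng [-17.60637599  21.68036451]
```

View pics/wrist9.png

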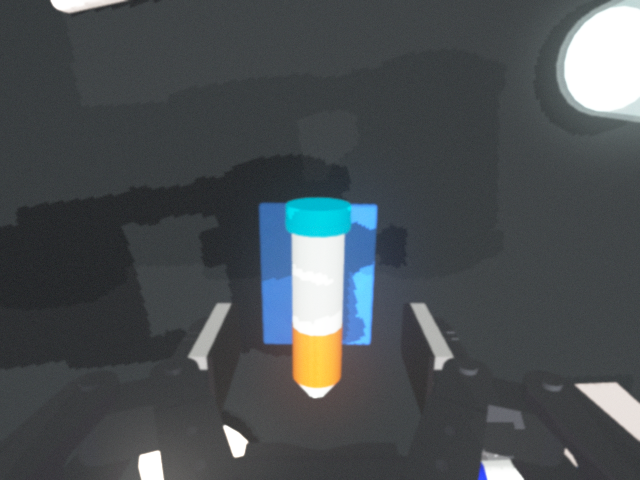

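The tube lies in the rest with its measured centre at (0.535, -0.059), within a millimetre, and the wheel is unchanged at 2°. Now I'll retake it by the middle.

Call:
step_arm(rows="70 -0.0047 -0.0135 0 0 0 -0.008;70 -0.0048 -0.0134 -0.02 0 0 0;70 0 0 -0.035 0 0 0;70 0 0 -0.03 0 0 0;70 0 0 -0.01 0 0 0")

```text
clock: 14.55
tool_pos: [0.5308, -0.0595, 0.0183]
eef_rot: [-179.6, 0.0, 71.5]
wrist_force: [-0.2, -0.4, 0.3]
width: 0.702
```

Call:
step_arm(rows="70 0 0 0 0 0 0;70 0 0 0 0 0 0;70 0 0 0 0 0 0;70 0 0 0 0 0 0;70 0 0 0 0 0 0")

```text
clock: 15.05
tool_pos: [0.5342, -0.0592, 0.0228]
eef_rot: [179.9, -0.0, 71.6]
wrist_force: [-0.5, 0.2, 0.3]
width: 0.695
```

```bash
python3 - <<'E'
from h import *
s=env.get_state();print(s['clock'],s['tool_pos'],s['eef_rot'],s['wrist_force'],s['width'])
grab('wrist','wrist10.png')
E
python3 tuberest.py wrist10.png
```

```text
15.05 [ 0.53421167 -0.05917913  0.02278549] [ 1.79899842e+02 -5.11829561e-03  7.16184277e+01] [-0.51592185  0.20194745  0.29170896] 0.6952322361837432
cap x [0.0452 0.0536 0.0586] y [-0.0142  0.0175] z min -0.04273252780419411
axis y,sl,z,sl [ 0.0006  0.0067 -0.0492 -0.0039] 0.0029441323622305293 14776 x [-0.0114  0.0432]
```

View pics/wrist10.png

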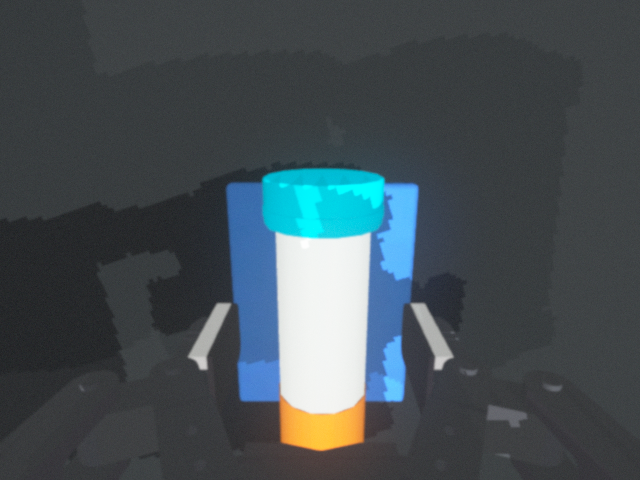

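The cap front is 58.6 mm from the tool centre, so the jaws stand over the tube's middle. Grip and lift.

Call:
step_arm(rows="70 0.0007 -0.0002 0.002 0 0 0;0 0 0 0 0 0 0;0 0 0 0 0 0 0;0 0 0 0 0 0 0;0 0 0 0 0 0 0")

```text
clock: 15.6
tool_pos: [0.5348, -0.0594, 0.0242]
eef_rot: [179.9, -0.0, 71.6]
wrist_force: [0.1, -0.1, 4.0]
width: 0.323
```

Call:
step_arm(rows="0 0 0 0 0 0 0;0 0 0 0.005 0 0 0;0 0 0 0.02 0 0 0;0 0 0 0.04 0 0 0;0 0 0 0.045 0 0 0")

```text
clock: 16.1
tool_pos: [0.5329, -0.059, 0.1338]
eef_rot: [-179.7, 0.0, 71.6]
wrist_force: [1.0, -0.3, -0.8]
width: 0.319
```

Call:
step_arm(rows="0 0 0 0.045 0 0 0;0 0 0 0.045 0 0 0;0 0 0 0.025 0 0 0;0 0 0 0 0 0 0;0 0 0 0 0 0 0")

```text
clock: 16.6
tool_pos: [0.5339, -0.0592, 0.2485]
eef_rot: [-180.0, 0.0, 71.6]
wrist_force: [0.2, -0.4, -1.6]
width: 0.323
```

```bash
python3 - <<'E'
from h import *
s=env.get_state();print(s['clock'],s['tool_pos'],s['eef_rot'],s['wrist_force'],s['width'])
grab('wrist','wrist11.png');grab('scene','scene11.png')
E
python3 tubetool.py wrist11.png
```

```text
16.6 [ 0.53387791 -0.05915861  0.24845787] [-1.79957037e+02  3.10780049e-03  7.16113432e+01] [ 0.21650255 -0.35835612 -1.59567979] 0.32339726448813605
cap x [0.0453 0.0536 0.0586] y [-0.0148  0.017 ] z min -0.04138603963465656
axis y,sl,z,sl [ 0.001   0.0028 -0.0214 -0.    ] 0.00042364266476121277 14944 x [-0.0114  0.0432]
```

View pics/wrist11.png

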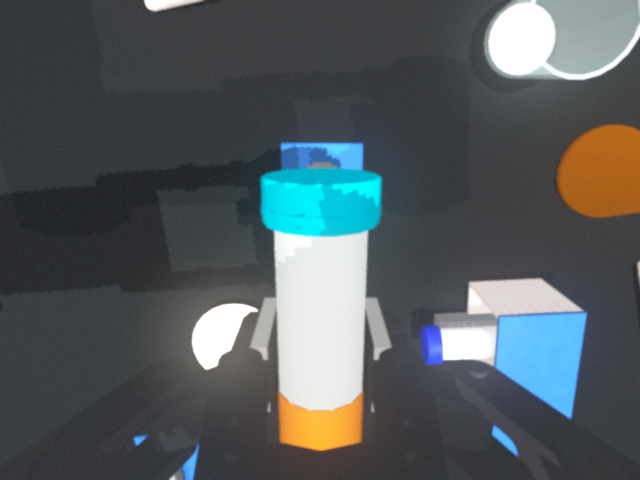

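The tube is held at mid-length and level. Over to the cradle, turning +11.4°.

Call:
step_arm(rows="0 0.004 0.03 0 0 0 0.04;0 0.004 0.042 0 0 0 0.05;0 0.004 0.045 0 0 0 0.06;0 0.005 0.045 0 0 0 0.049;0 0.004 0.045 0 0 0 0")

```text
clock: 17.2
tool_pos: [0.5547, 0.1492, 0.2469]
eef_rot: [-179.8, 0.1, 83.1]
wrist_force: [1.0, -0.3, -1.0]
width: 0.32
```

Call:
step_arm(rows="0 0.004 0.045 0 0 0 0;0 0.004 0.0417 0 0 0 0;0 0 0 0 0 0 0;0 0 0 -0.01 0 0 0;0 0 0 0 0 0 0")

```text
clock: 17.7
tool_pos: [0.5623, 0.2332, 0.2358]
eef_rot: [-179.7, 0.1, 83.0]
wrist_force: [-0.0, -1.1, -1.4]
width: 0.318
```

```bash
python3 - <<'E'
from h import *
s=env.get_state();print(s['clock'],s['tool_pos'],s['eef_rot'],s['wrist_force'],s['width'])
grab('wrist','wrist12.png');grab('scene','scene12.png');grab('top','top12.png')
E
python3 tubetool.py wrist12.png; python3 ang.py wrist12.png top12.png scene12.png;python3 crad.py wrist12.png scene12.png
```

```text
17.7 [0.56230177 0.23316236 0.23582908] [-1.79722890e+02  1.43589580e-01  8.29691088e+01] [-0.00293617 -1.12668346 -1.41239346] 0.31753761395498037
cap x [0.045  0.0534 0.0584] y [-0.0147  0.0169] z min -0.05452175882730992
axis y,sl,z,sl [ 0.0012  0.0004 -0.0215  0.    ] 0.0004016430214731265 11834 x [-0.0109  0.0429]
wrist12.png rim n 0 med None rng None r None
top12.png rim n 133 med 1.7991002556037223 rng [-4.04447821  8.53658717] r 0.08020182399732312
  saddles n 91 med -11.914956130039478 rng [-17.98840798  14.44376414]
scene12.png rim n 107 med 1.3967018462190652 rng [-8.48607573  6.74619475] r 0.08096889568159796
  saddles n 320 med -9.435541447010895 rng [-17.09940031  21.5097542 ]
scene12.png 168 pct [[-0.0192, -0.0353, 0.1631], [0.0248, -0.0195, 0.1825]]
  wall -1 124 slope -1.1340713072825312 icpt 0.15943673505059436
  wall 1 40 slope 1.124971601744894 icpt 0.1534190499933192
scene12.png 148 pct [[-0.0185, 0.0219, 0.1627], [0.0245, 0.0359, 0.1816]]
  wall -1 110 slope -1.0369529319361346 icpt 0.1609384607622676
  wall 1 34 slope 1.259593128686181 icpt 0.15015913805670852
```

View pics/wrist12.png

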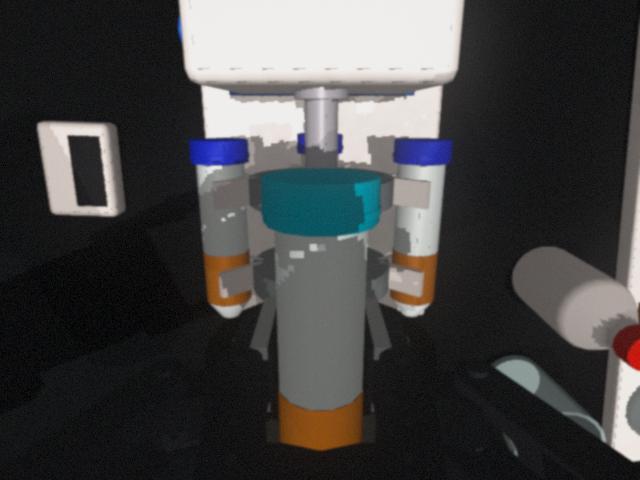

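The tube stands over the cradle, parallel to it (motor box at the top of the picture, flanking tubes symmetric about x≈321). Lowering.

Call:
step_arm(rows="0 0.0005 0.0012 -0.02 0 0 0;0 0 0 -0.025 0 0 0;0 0 0 -0.015 0 0 0;0 0 0 -0.007 0 0 0;0 0 0 0 0 0 0")

```text
clock: 18.35
tool_pos: [0.5638, 0.2348, 0.1714]
eef_rot: [-179.9, 0.0, 82.9]
wrist_force: [0.3, 0.2, -0.5]
width: 0.322
```

Call:
step_arm(rows="0 0 0 -0.003 0 0 0;0 0 0 -0.003 0 0 0;0 0 0 -0.002 0 0 0;0 0 0 0 0 0 0;0 0 0 0 0 0 0")

```text
clock: 18.85
tool_pos: [0.564, 0.2357, 0.1641]
eef_rot: [180.0, -0.0, 83.0]
wrist_force: [-0.4, 0.1, -0.9]
width: 0.322
```

Call:
step_arm(rows="0 -0.001 -0.001 -0.002 0 0 0;0 0 0 -0.002 0 0 0;0 0 0 -0.001 0 0 0;0 0 0 0 0 0 0;0 0 0 0 0 0 0")

```text
clock: 19.35
tool_pos: [0.563, 0.2345, 0.1592]
eef_rot: [180.0, -0.0, 83.0]
wrist_force: [0.1, -1.9, 3.7]
width: 0.325
```

```bash
python3 - <<'E'
from h import *
s=env.get_state();print(s['clock'],s['tool_pos'],s['eef_rot'],s['wrist_force'],s['width'])
grab('top','top13.png');grab('scene','scene13.png')
c=load('scene13.png')['color'][210:400,380:600];cv2.imwrite('pics/z13.png',cv2.resize(c,None,fx=3,fy=3,interpolation=cv2.INTER_CUBIC))
E
python3 ang.py top13.png scene13.png; python3 crad.py scene13.png
```

```text
19.35 [0.5630463  0.23450965 0.15921881] [ 1.79967225e+02 -3.04182738e-03  8.30055685e+01] [ 0.11309705 -1.93894352  3.72379821] 0.32471793158513396
top13.png rim n 133 med 1.4033526550823907 rng [-4.45252313  8.15459724] r 0.08027246414411948
  saddles n 64 med -11.996995695223323 rng [-18.02172709  21.17247779]
scene13.png rim n 108 med 0.8265791120518344 rng [-7.97171175  6.49176836] r 0.08068653923792718
  saddles n 95 med 18.717094154505197 rng [ 8.57149105 21.76651939]
scene13.png 55 pct [[0.0037, -0.0354, 0.1606], [0.0248, -0.0195, 0.1815]]
  wall 1 53 slope 0.8121999522544988 icpt 0.16134908201562995
scene13.png 39 pct [[0.0125, 0.0219, 0.1657], [0.0253, 0.0361, 0.1824]]
  wall 1 39 slope 1.1914038466058638 icpt 0.1525169322230861
```

View pics/z13.png

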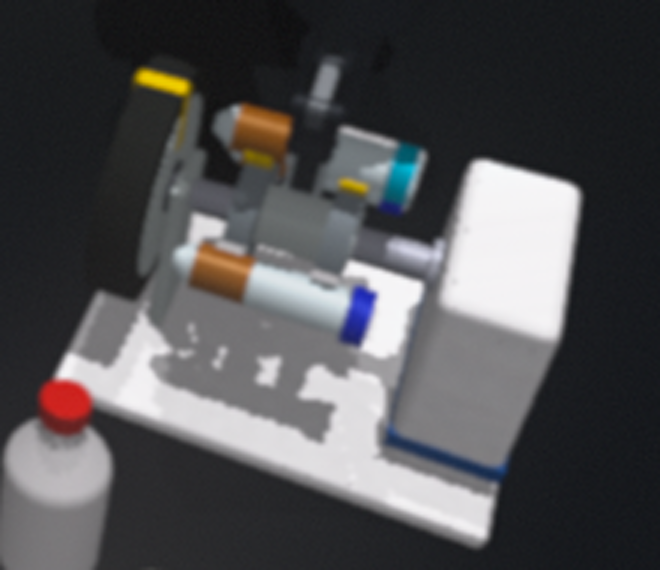

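The tube is seated in both saddles (first upward force felt) and the wheel is still at about 1.5°. Releasing and backing off straight up.

Call:
step_arm(rows="0 0 0 -0.0005 0 0 0;0 0 0 0 0 0 0;60 0 0 0 0 0 0;60 0 0 0 0 0 0;60 0 0 0 0 0 0")

```text
clock: 19.95
tool_pos: [0.5627, 0.2346, 0.158]
eef_rot: [-180.0, 0.0, 83.0]
wrist_force: [-0.7, -0.3, -0.6]
width: 0.601
```

Call:
step_arm(rows="60 0 0 0.015 0 0 0;60 0 0 0.03 0 0 0;60 0 0 0.03 0 0 0;60 0 0 0.03 0 0 0;60 0 0 0 0 0 0")

```text
clock: 20.45
tool_pos: [0.5646, 0.2352, 0.268]
eef_rot: [179.6, -0.2, 83.0]
wrist_force: [1.0, -0.5, 0.2]
width: 0.602
```

Call:
step_arm(rows="60 0 0 0 0 0 0;60 0 0 0 0 0 0;60 0 0 0 0 0 0;60 0 0 0 0 0 0;60 0 0 0 0 0 0")

```text
clock: 20.95
tool_pos: [0.5628, 0.2345, 0.2628]
eef_rot: [-179.9, 0.0, 83.0]
wrist_force: [-0.5, 0.5, -0.9]
width: 0.599
```

```bash
python3 - <<'E'
from h import *
from scipy.optimize import least_squares
s=env.get_state();print(s['clock'],s['tool_pos'],s['eef_rot'],s['wrist_force'],s['width'])
d=grab('wrist','wrist14.png');grab('top','top14.png');grab('scene','scene14.png')
hub=np.array([.5503,.1403]);yaw=-.122
d=load('wrist14.png');W=cloud(d);h=cv2.cvtColor(d['color'],cv2.COLOR_BGR2HSV).astype(int)
D=W[...,:2]-hub;L=np.stack([D@[np.cos(yaw),np.sin(yaw)],D@[-np.sin(yaw),np.cos(yaw)]-.095,W[...,2]],-1)
m=(abs(L[...,0]-.002)<.025)&(abs(L[...,1])<.07)&(L[...,2]>.17)
cap=m&(abs(h[...,0]-91)<8)&(h[...,1]>100);print('cap v',np.percentile(L[cap][:,1],[2,98]))
q=L[m&(abs(L[...,1]+.0)<.04)&(L[...,2]>.182)&((abs(h[...,0]-25)>8)|(h[...,1]<100))]
f=lambda p:np.hypot(q[:,0]-p[0]-p[1]*q[:,1],q[:,2]-p[2]-p[3]*q[:,1])-.0145
r=least_squares(f,[.002,0,.18,0],loss='soft_l1',f_scale=.001);print('axis u,slope,z,slope',r.x,abs(r.fun).mean(),len(q))
E
python3 ang.py wrist14.png top14.png scene14.png
```

```text
20.95 [0.56276891 0.23453599 0.26275537] [-1.79946988e+02  2.52739037e-02  8.30109570e+01] [-0.49724904  0.47164679 -0.85817815] 0.5994720612674787
cap v [0.01711188 0.05848525]
axis u,slope,z,slope [ 2.30999801e-03 -2.38224340e-02  2.87816966e-01  3.08215799e+00] 0.034440023358494234 20916
wrist14.png rim n 937 med 2.1265367859806634 rng [-2.87078635  6.79951737] r 0.08172082129508709
  saddles n 1744 med 13.54547544294927 rng [-17.77550068  22.10002269]
top14.png rim n 132 med 1.861098043374764 rng [-4.17301037  8.38240944] r 0.0798788029380185
  saddles n 103 med 15.858030274978134 rng [-17.91702121  22.16580427]
scene14.png rim n 108 med 0.2534022317731825 rng [-8.04213321  6.22923547] r 0.08069433372380969
  saddles n 95 med 18.66095222040165 rng [11.58154546 21.7493511 ]
```

View pics/wrist14.png

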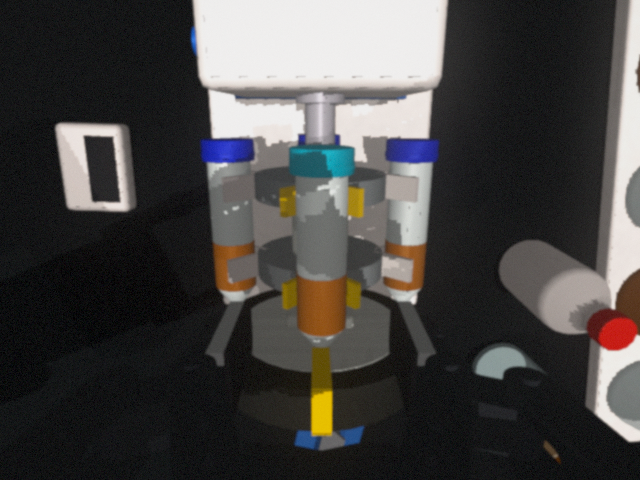

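View pics/scene14.png

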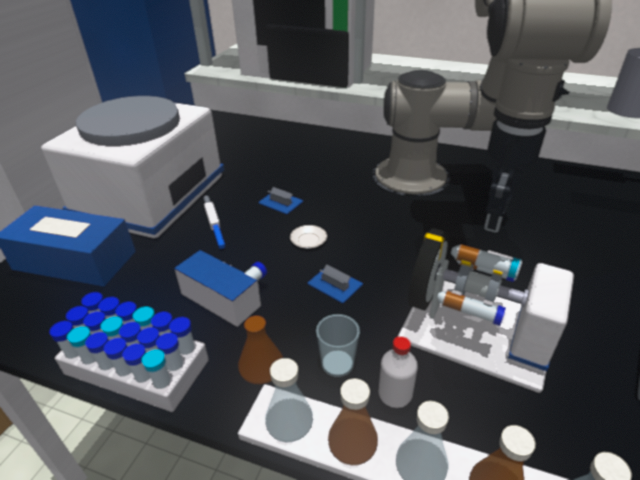

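The tube lies in both saddles: cap at (321,160), tip at (321,335), stripe at (321,390), and the cap face at v=58.5 mm, so it is centred. My axis fit took in finger points, so I'll redo it with a height limit.

```bash
python3 - <<'E'
from h import *
from scipy.optimize import least_squares
np.set_printoptions(precision=4,suppress=True)
hub=np.array([.5503,.1403]);yaw=-.122
d=load('wrist14.png');W=cloud(d);h=cv2.cvtColor(d['color'],cv2.COLOR_BGR2HSV).astype(int)
D=W[...,:2]-hub;L=np.stack([D@[np.cos(yaw),np.sin(yaw)],D@[-np.sin(yaw),np.cos(yaw)]-.095,W[...,2]],-1)
q=L[(abs(L[...,0]-.002)<.016)&(abs(L[...,1])<.04)&(L[...,2]>.184)&(L[...,2]<.2)]
f=lambda p:np.hypot(q[:,0]-p[0]-p[1]*q[:,1],q[:,2]-p[2]-p[3]*q[:,1])-.0145
r=least_squares(f,[.002,0,.18,0],loss='soft_l1',f_scale=.001);print(r.x,abs(r.fun).mean(),len(q))
env.hand_in();print(env.get_state()['clock'])
E
```

```text
[ 0.0026  0.0016  0.1809 -0.0072] 0.00041563334933608496 6897
the job is handed in; nothing more can be done
the job is handed in; nothing more can be done
```

The job is handed in at about 21 s of the 72 s allowed. My last measurements put both the tube and the mark within the limits; no verdict came back.

- **Wheel:** I turned it with the shut fingertips in two rubs along the rim. In the wrist and top pictures the mark stood about 2° (0.035 rad) past the top, and it stayed there through the job. The scene camera read about 0.3°, from fewer pixels.
- **Tube to the rest:** I drew the cyan-capped tube out of the box by the body just behind the cap. I laid it in the left grey V rest, within about 1 mm of its centre, and let go.
- **Tube in the cradle:** I retook it by the middle, lowered it into the yellow cradle until I felt an upward force of about 4 N, and released it. The last fit put its axis about 0.5 mm sideways and 1 mm high of the cradle's. Its length is centred (cap face 58.5 mm from the middle), and it is in line within 0.01 rad.
- **Other things:** In the last pictures the blue-capped tube and the bystanders look unmoved; I checked those by eye only.

My first axis fit after release was wrong because it included points on the gripper's fingers. I redid it with a height limit; the figures above come from that second fit. The step limits (mark, rest and cradle) were checked only by my own camera and force readings.

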